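# Change over the tube warmers and hold the lid

## Task

Two alike tube warmers stand on the bench, one with its lid up and one with its lid shut. Lower the open lid gently until it is fully shut, without dropping it, and let go; then raise the other warmer's lid to 50 degrees from shut and keep holding it there for a colleague to reach in: the program finishes with the gripper still holding that lid. Leave the other things on the bench where they are.

Things in the scene. Friction and masses are not known exactly. Their poses are not given: they have to be found in the camera images.
- warmer_a: tube warmer A: white fixed case 150 (x, front to back) x 180 (y) x 110 mm high, open on top, holding an aluminium block with tubes; origin: centre of its underside on the bench; x axis points from its front (handle side) to its hinge side. Its lid stands open at the start; A and B look alike and may stand left or right.
- lid_a (a joint): lid of warmer A, rad: 0 = fully shut, lying level on the case, growing as it opens; starts leaning back on its stop. A 150 x 180 x 12 mm panel with a bar handle, 0.3 to 0.55 kg in all, free hinge along the rear top edge of the case (next to no friction, no spring): it falls shut from any angle below upright (1.57), and from beyond upright leans back on its stop at 1.72.
- lid_a_bar (a point): middle of the handle bar of warmer A's lid: round steel bar 12 mm thick and 110 mm long, parallel to the hinge, held by two 10 mm arms at its ends, 45 mm beyond the lid's front edge in the plane of the lid. It moves with the lid: 195 mm from the hinge point along the lid's -x axis and 6 mm along its z axis. The point's axes are the lid's: x towards the hinge, y along the bar, z out of the lid's upper face.
- lid_a_hinge (a point): middle of the hinge axis of warmer A's lid, at the rear top edge of the case, 110 mm above the bench; its y axis is the hinge axis; the point's axes turn with the lid.
- warmer_b: tube warmer B: white fixed case 150 (x, front to back) x 180 (y) x 110 mm high, open on top, holding an aluminium block with tubes; origin: centre of its underside on the bench; x axis points from its front (handle side) to its hinge side. Its lid is shut at the start.
- lid_b (a joint): lid of warmer B, rad: 0 = fully shut, lying level on the case, growing as it opens; starts at 0; 50 degrees is 0.873. A 150 x 180 x 12 mm panel with a bar handle, 0.3 to 0.55 kg in all, free hinge along the rear top edge of the case (next to no friction, no spring): it falls shut from any angle below upright (1.57), and from beyond upright leans back on its stop at 1.72.
- lid_b_bar (a point): middle of the handle bar of warmer B's lid: round steel bar 12 mm thick and 110 mm long, parallel to the hinge, held by two 10 mm arms at its ends, 45 mm beyond the lid's front edge in the plane of the lid. It moves with the lid: 195 mm from the hinge point along the lid's -x axis and 6 mm along its z axis. The point's axes are the lid's: x towards the hinge, y along the bar, z out of the lid's upper face.
- lid_b_hinge (a point): middle of the hinge axis of warmer B's lid, at the rear top edge of the case, 110 mm above the bench; its y axis is the hinge axis; the point's axes turn with the lid.
- vial: bystander, leave alone: small glass jar, 34 mm across, 85 mm high, between the two warmers; origin under its centre
- dish: bystander, leave alone: open round glass dish, 80 mm across, 15 mm high, on a 14 mm thick wooden board in front; origin under its centre
- tweezers: bystander, leave alone: steel tweezers lying on the bench in front, 150 mm long; origin on the underside near the middle
- bottle_a: bystander, leave alone: glass bottle 64 mm across, 160 mm high, behind the warmers; origin under its centre
- bottle_b: bystander, leave alone: glass bottle 64 mm across, 160 mm high, at the right; origin under its centre
- roll: bystander, leave alone: paper roll standing on end, 100 mm across, 100 mm high, at the left; origin under its centre

How it is judged:
On the way, in this order (a step that is already met when the one before it is completed fails the run):
1. the lid that stood open is fully shut and let go (value of joint lid_a below 0.05 rad and contact force between warmer_a and the fingers below 0.1 N), for 0.2 s.
2. then the other lid is raised (value of joint lid_b above 0.3 rad and contact force between warmer_b and the fingers above 0.3 N), for 0.1 s.
At the end, for the whole second after the job is handed in: lid B is held still by the gripper's fingers at 50 degrees, give or take 6; lid A is fully shut (within 3 degrees) (value of joint lid_b between 0.768 and 0.978 rad and velocity of joint lid_b between -0.1 and 0.1 rad/s and contact force between warmer_b and the fingers above 0.3 N and value of joint lid_a below 0.05 rad); the arm keeps its last pose, push and grip.
It fails at once if the open lid was dropped or slammed (closing faster than 2 rad/s) (velocity of joint lid_a below -2 rad/s).
It fails at once if the vial was moved more than 30 mm or tipped over (distance of vial from where it was at the start of the episode above 0.03 m or angle between vial's own z axis and vertical above 0.5 rad).
It fails at once if the dish or tweezers was moved more than 30 mm or tipped over (distance of any of dish, tweezers from where it was at the start of the episode above 0.03 m or angle between any of dish, tweezers's own z axis and vertical above 0.5 rad).
It fails at once if the bottle_a or bottle_b or roll was moved more than 30 mm or tipped over (distance of any of bottle_a, bottle_b, roll from where it was at the start of the episode above 0.03 m or angle between any of bottle_a, bottle_b, roll's own z axis and vertical above 0.5 rad).
It also fails if it takes over 61 s, if anything falls off the work surface, if the arm or the gripper's body presses on something with over 40 N, if the wrist force passes 120 N, or if a joint passes its speed limit or range.

## Robot

A 6-joint arm with a two-finger parallel gripper is mounted at the origin on the work surface. World frame = base frame: x ahead of the robot, y to its left, z up, the work surface at z = 0. Lengths are in m, angles in rad, forces in N, time in s.
With the tool pointing down it reaches from about 0.35 to 0.775 m from the base axis. Payload 7.3 kg.
Tool frame: the origin (TCP) lies between the finger pads; the fingertips stand robot.tcp_to_tips ahead of it and the grasp point (between the pads) lies 2 mm behind it (robot.tcp_to_tips is the distance from the TCP to the fingertips, in m); y points along the fingers, x is the direction in which the jaws open and shut, and the axes are right-handed (so a half turn about y gives the same grasp; the last joint's range is limited). The gripper opens to 92 mm and grips with 3 to 60 N. Pads are 19 mm wide; open, the fingers measure 130 mm over their backs; the gripper's body (75 mm by 190 mm) begins 47 mm behind the grasp point.
Start: joints at [1.034, 0.342, 1.524, -0, 1.275, -0.146], TCP at [0.2, 0.485, 0.244] pointing down, gripper open.
Joint ranges: [-2.53, 2.53], [-0.77, 2.02], [0.04, 2.7], [-1, 4.14], [0.28, 2.66], [-3.11, 3.11]. Speed limits (rad/s): [2.57, 2.57, 3.14, 3.14, 3.14, 3.14].

## Interface

Orientations are given as [roll, pitch, yaw] about the fixed x, y, z axes, in that order (R = Rz(yaw) Ry(pitch) Rx(roll)).
In Python, from cell import status, read_camera, get_calibration, robot gives the robot as it stands.
- The arm moves only by the shell command python3 -m creep 'ROWS' [FORCE]. ROWS is JSON, a list of rows, each an object of numbers: "dx", "dy", "dz": the shift along the tool's x, y, z in m; "rx", "ry", "rz": the turn, a rotation vector about the tool's x, y, z in rad; "gripper": the opening, from 0 (shut) to 1 (fully open). A call has 1 to 20 rows; each row is the pose to reach, as a shift and turn from the pose commanded when the call began, along the tool's axes at that moment; what a row does not reach only later rows make up. A row lasts 1/8 s, in which the tool goes at most 62.5 mm and 10.7 degrees, less where a joint would pass 70% of its speed; a pose out of reach is approached as far as the arm can. A call with a gripper value outside its range is refused whole. The fingers move at their own pace and stop on an object; FORCE is the grip in N (left out, the last holds). Time passes only in rows, so rows that repeat a pose let the fingers close. It gives the time, the measured TCP pose, the force and the opening at its end, in the units of the state.
- status.observe(): the state, without advancing time (a new reading comes with each control period).
- read_camera(name): name is "scene" or "side" or "wrist"; returns (picture, depth): 420x560x3 uint8, red, green, blue; 420x560 float32, m along the optical axis (not along the pixel's ray), 0 where there is no reading.
- get_calibration(name): a dict with "fx", "fy", "cx", "cy" (pixels), "D" ([k1, k2, p1, p2, k3] as OpenCV has them; the pictures are not rectified), "xyz" and "rotation" of the camera in the world; the wrist camera has in their place "mount" (4x4, takes a point from camera to tool coordinates, whose origin is the TCP and whose axes are the tool frame's). Camera axes: x right, y down, z forward; pixel columns grow to the right and rows downward; lengths in m; the calibration is good to about 2 mm. A picture is of the moment at which its call begins: read the wrist's pose just before it. get_calibration takes no time and is no camera call.
- robot.hand_in(): hands the job in, once; it reports no verdict.
The state is a dict: "time": time; "qpos": joint angles; "qvel": joint speeds; "joint_efforts": joint torques, N m; "tool_pos": TCP position; "tool_rot": TCP orientation; "contact_force": force on the tool from outside, world axes, zero at the start; "torque": the same for the moment, N m; "opening": finger opening in m.
Only numpy, scipy, OpenCV 4.12 (cv2) and the standard library are available. Lean on these libraries where they do the work, as an engineer would, in place of code of your own. Each camera call takes 0.05 s, during which the arm holds its last target.

## Working session

There is one attempt and no reset: what is moved stays moved. The work goes in short steps, Python scripts to look and compute and a shell command to move; the robot and the scene stay as the last step left them, time stands still between calls to the robot, and variables do not carry over. Pictures are saved under pics/ and viewed, and the job is handed in when it is done.

```bash
ls; mkdir -p pics; python3 - <<'E'
from cell import status, read_camera, get_calibration, robot
import cv2
s=status.observe()
for k,v in s.items(): print(k,v)
print(robot.tcp_to_tips)
for n in ["scene","side","wrist"]:
    p,d=read_camera(n); cv2.imwrite(f"pics/{n}0.png",p[:,:,::-1])
    import numpy as np; np.save(f"pics/{n}0.npy",d)
    print(n,get_calibration(n))
E
```

```text
pics
time 0.0
qpos [ 1.03399653e+00  3.42707206e-01  1.52505174e+00  2.03644370e-06
  1.27538758e+00 -1.45982380e-01]
qvel [ 0.00077972  0.0006553  -0.00084452  0.00073537 -0.00162107 -0.00069924]
joint_efforts [-2.00930222e-04 -4.31235301e+01 -2.44222283e+01  7.18464120e-02
  5.57242404e-02 -6.44187321e-05]
tool_pos [0.19976234 0.48508379 0.24304088]
tool_rot [-1.57056837e+00  1.53705355e-03  1.17997849e+00]
contact_force [ 0.10561822 -0.26073089  0.84599079]
torque [-0.03417825 -0.03621343 -0.01692411]
opening 0.09156935065227305
0.017
scene {'fx': 469.8807021972821, 'fy': 469.8807021972821, 'cx': 280.2391874192244, 'cy': 205.82915054037957, 'D': array([-0.08255309,  0.        ,  0.        ,  0.        ,  0.        ]), 'xyz': array([ 1.17723745, -0.02176502,  1.07914088]), 'rotation': array([-2.58489441e+00,  2.25405381e-03,  1.54537807e+00])}
side {'fx': 443.5706119604143, 'fy': 443.5706119604143, 'cx': 272.41956334578697, 'cy': 207.78338297997706, 'D': array([-0.00973073,  0.        ,  0.        ,  0.        ,  0.        ]), 'xyz': array([ 0.0705153 , -0.72683312,  0.68789091]), 'rotation': array([-2.18252759, -0.01656998, -0.60691989])}
wrist {'fx': 348.63871996744746, 'fy': 348.63871996744746, 'cx': 276.40810310775413, 'cy': 209.40861052005, 'D': array([-0.08818183,  0.        ,  0.        ,  0.        ,  0.        ]), 'mount': array([[ 9.99999656e-01,  6.10996365e-04, -5.61781850e-04,
         1.06893694e-04],
       [ 7.23240898e-04, -3.09358431e-01,  9.50945234e-01,
        -1.40383130e-01],
       [ 4.07232130e-04, -9.50945313e-01, -3.09358766e-01,
         8.40103724e-02],
       [ 0.00000000e+00,  0.00000000e+00,  0.00000000e+00,
         1.00000000e+00]])}
```

View pics/scene0.png

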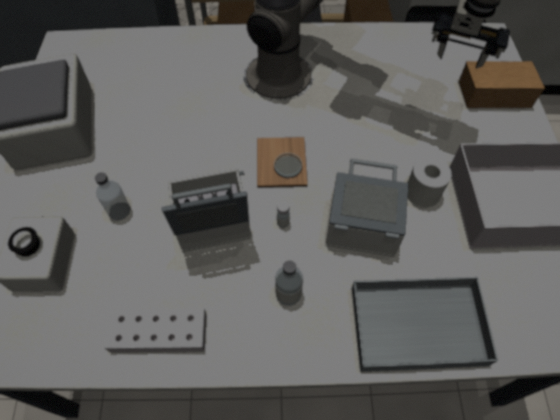

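View pics/side0.png

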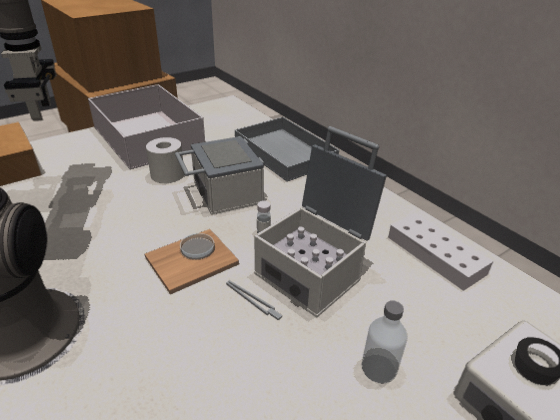

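View pics/wrist0.png

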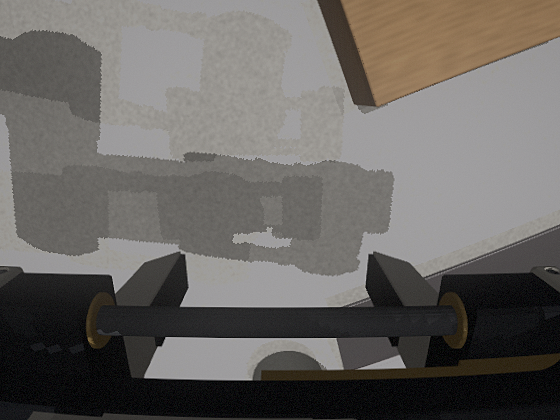

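```bash
cat > h.py <<'E'
import numpy as np, cv2
from scipy.spatial.transform import Rotation as R
from cell import status, read_camera, get_calibration, robot
def cam_T(n):
    c=get_calibration(n)
    if 'mount' in c:
        s=status.observe(); T=np.eye(4); T[:3,:3]=R.from_euler('xyz',s['tool_rot']).as_matrix(); T[:3,3]=s['tool_pos']
        return c,T@c['mount']
    T=np.eye(4); T[:3,:3]=R.from_euler('xyz',c['rotation']).as_matrix(); T[:3,3]=c['xyz']; return c,T
def rays(n,uv,T=None):
    c,T0=cam_T(n); T=T0 if T is None else T
    K=np.array([[c['fx'],0,c['cx']],[0,c['fy'],c['cy']],[0,0,1.]])
    p=cv2.undistortPoints(np.array(uv,float).reshape(-1,1,2),K,c['D']).reshape(-1,2)
    d=np.c_[p,np.ones(len(p))]
    return T[:3,3],d@T[:3,:3].T
def cloud(n,d,T=None):
    h,w=d.shape; v,u=np.mgrid[:h,:w]
    o,r=rays(n,np.c_[u.ravel(),v.ravel()],T)
    P=o+r*d.reshape(-1,1); P[d.ravel()==0]=np.nan
    return P.reshape(h,w,3)
def onz(n,uv,z,T=None):
    o,r=rays(n,uv,T); return o+r*((z-o[2])/r[:,2])[:,None]
E
python3 - <<'E'
from h import *
for n in ["scene","side"]:
    P=cloud(n,np.load(f"pics/{n}0.npy")); np.save(f"pics/{n}P.npy",P)
p=cv2.imread("pics/scene0.png"); 
a=cv2.convertScaleAbs(p[140:270,150:260],alpha=2); b=cv2.convertScaleAbs(p[140:270,310:450],alpha=2)
cv2.imwrite("pics/ca.png",cv2.resize(a,None,fx=4,fy=4,interpolation=cv2.INTER_CUBIC));cv2.imwrite("pics/cb.png",cv2.resize(b,None,fx=4,fy=4,interpolation=cv2.INTER_CUBIC))
p=cv2.imread("pics/side0.png")
cv2.imwrite("pics/sa.png",cv2.resize(p[115:310,240:400],None,fx=3,fy=3,interpolation=cv2.INTER_CUBIC));cv2.imwrite("pics/sb.png",cv2.resize(p[125:225,160:280],None,fx=5,fy=5,interpolation=cv2.INTER_CUBIC))
E
```

```text
(no output)
```

View pics/ca.png

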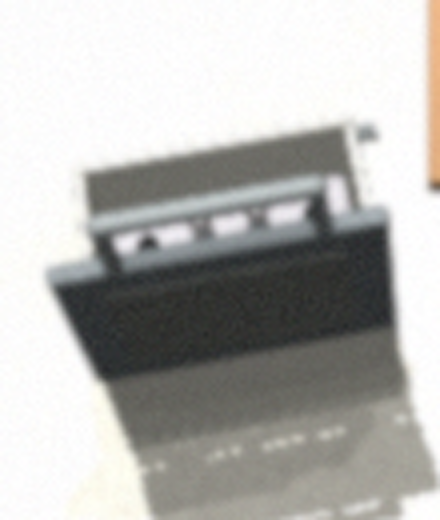

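View pics/cb.png

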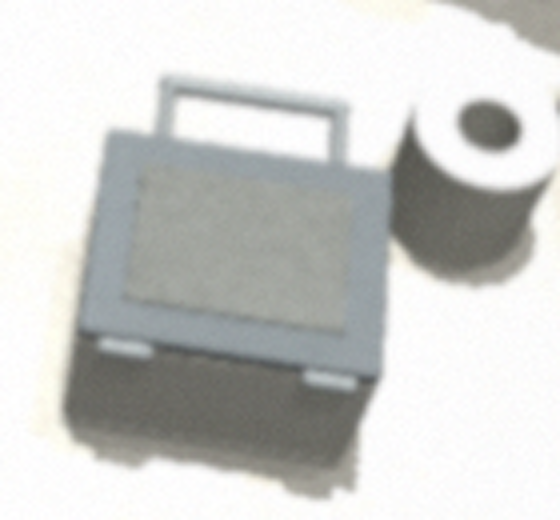

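View pics/sa.png

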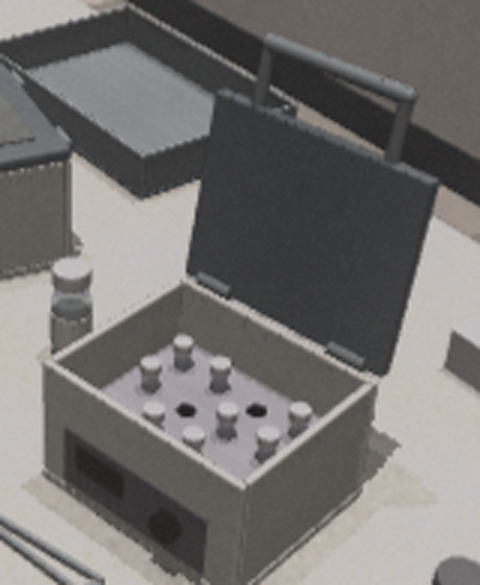

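View pics/sb.png

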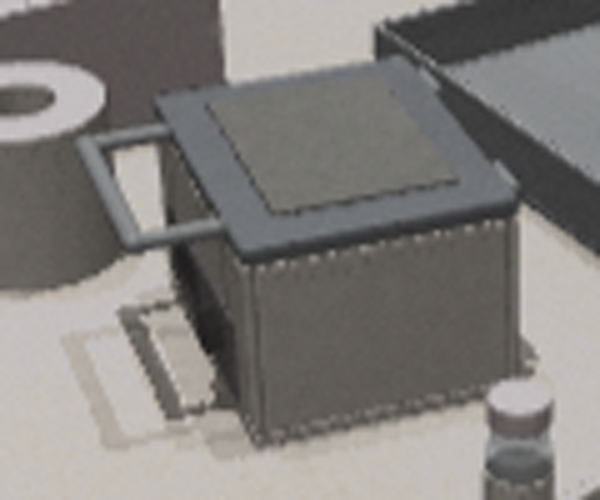

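```bash
python3 - <<'E'
from h import *
np.set_printoptions(precision=4,suppress=True)
P=np.load("pics/sceneP.npy");S=np.load("pics/sideP.npy")
c=onz("scene",[(336.75,172.5),(407.5,182.5),(405.5,233.75),(330,223)],0.122);print("B lid corners FR.. \n",c, np.linalg.norm(np.diff(c,axis=0),axis=1))
print("B bar",onz("scene",[(350.5,160.5),(397.5,166)],0.122-.006+.004))
def blob(P,lo,hi):
    m=((P>lo)&(P<hi)).all(-1); return m,P[m]
m,q=blob(P,(.35,.05,.116),(.75,.4,.13)); 
print("B lidtop depth pts",len(q),q.mean(0)); r=cv2.minAreaRect((q[:,:2]*1000).astype(np.float32)); print(r)
rb=q  # bar only
c=onz("side",[(254,235.7),(321.7,277.3),(366.7,240),(301.7,209.3)],0.11);print("A rim corners (side)\n",c,np.linalg.norm(np.diff(c,axis=0),axis=1))
m,q=blob(S,(.4,-.4,.13),(.8,-.02,.4)); print(len(q),q.min(0),q.max(0))
# plane of lid
med=q
for _ in range(6):
    ctr=med.mean(0);u,s,vt=np.linalg.svd(med-ctr);n=vt[2];d=np.abs((q-ctr)@n); med=q[d<.004]
print("lidA plane n",n,"ctr",ctr,len(med), "tilt from vertical deg",np.degrees(np.arcsin(n[2])))
t=q[q[:,2]>.27]; print("top pts",len(t),t.min(0),t.max(0))
# bar via two views not needed: depth at bar
for n,Q,pts in (("side",S,[(329,127.7),(377.7,147.3),(353,137)]),):
    for u,v in pts: 
        w=Q[int(v)-3:int(v)+4,int(u)-3:int(u)+4].reshape(-1,3); print(n,u,v,w[np.argmin(np.linalg.norm(w-get_calibration(n)['xyz'],axis=1))])
for nm,lo,hi in (("vial",(.35,-.1,.03),(.75,.06,.095)),("bottles",(.3,-.5,.125),(.9,.0,.2)),("roll",(.3,.2,.09),(.6,.4,.11))):
    m,q=blob(P,lo,hi); print(nm,len(q),np.nanmedian(q,0) if len(q) else '')
for nm,uv in (("vial",(283,207)),("bottle_a",(290,268)),("bottle_b",(102,179)),("roll",(431,175))):
    print(nm,P[uv[1],uv[0]])
E
```

```text
B lid corners FR.. 
 [[0.4869 0.1357 0.122 ]
 [0.5218 0.3098 0.122 ]
 [0.666  0.2805 0.122 ]
 [0.6323 0.1068 0.122 ]] [0.1775 0.1471 0.177 ]
B bar [[0.4484 0.1748 0.12  ]
 [0.4688 0.2934 0.12  ]]
B lidtop depth pts 4279 [0.5745 0.2078 0.1237]
((555.223388671875, 212.15968322753906), (179.44863891601562, 210.4977569580078), 77.74392700195312)
A rim corners (side)
 [[ 0.4586 -0.1175  0.11  ]
 [ 0.4964 -0.291   0.11  ]
 [ 0.6449 -0.2583  0.11  ]
 [ 0.6002 -0.0969  0.11  ]] [0.1776 0.1521 0.1675]
5030 [ 0.6109 -0.2608  0.13  ] [ 0.6731 -0.0807  0.3096]
lidA plane n [-0.9691 -0.1928  0.154 ] ctr [ 0.6401 -0.1761  0.2066] 4814 tilt from vertical deg 8.856453477504077
top pts 472 [ 0.6369 -0.228   0.2706] [ 0.6716 -0.1092  0.3096]
side 329 127.7 [ 0.6426 -0.1212  0.3062]
side 377.7 147.3 [ 0.6642 -0.2259  0.3029]
side 353 137 [ 0.6568 -0.1789  0.3063]
vial 376 [ 0.5684 -0.0042  0.0623]
bottles 1255 [ 0.64   -0.1829  0.1603]
roll 542 [0.4794 0.368  0.0998]
vial [ 0.5615 -0.0015  0.0838]
bottle_a [0.7634 0.0074 0.1632]
bottle_b [ 0.5186 -0.4382  0.1619]
roll [0.4557 0.3998 0.059 ]
```

```bash
cat >> h.py <<'E'
np.set_printoptions(precision=4,suppress=True)
W={'A':(np.array([.6245,-.176,.11]),.20),'B':(np.array([.649,.1937,.11]),-.198)}
def bar(k,th):
    H,y=W[k]; x=np.array([np.cos(y),np.sin(y),0]); z=np.array([0,0,1.])
    return H+.195*(-x*np.cos(th)+z*np.sin(th))+.006*(x*np.sin(th)+z*np.cos(th))
def goto(p,yaw):
    s=status.observe(); Rt=R.from_euler('xyz',s['tool_rot']); 
    d=Rt.inv().apply(np.array(p)-s['tool_pos']); T=R.from_euler('xyz',[-np.pi/2,0,yaw])
    rv=(Rt.inv()*T).as_rotvec(); print('shift',d,'turn',rv)
E
python3 - <<'E'
from h import *
b=bar('A',1.72);print(b)
goto((.45,.05,.36),.2)
goto(b+[0,0,.08],.2)
E
```

```text
[ 0.6587 -0.1691  0.3019]
shift [-0.3072 -0.1165 -0.3971] turn [ 0.0004  0.98   -0.0011]
shift [-0.4303 -0.1383 -0.6735] turn [ 0.0004  0.98   -0.0011]
```

```bash
python3 -m creep '[{"dx":-0.04,"dy":-0.08,"dz":-0.05,"ry":0.15},{"dx":-0.08,"dy":-0.117,"dz":-0.1,"ry":0.3},{"dx":-0.12,"dy":-0.117,"dz":-0.15,"ry":0.45},{"dx":-0.16,"dy":-0.117,"dz":-0.2,"ry":0.6},{"dx":-0.2,"dy":-0.117,"dz":-0.25,"ry":0.75},{"dx":-0.24,"dy":-0.117,"dz":-0.3,"ry":0.9},{"dx":-0.28,"dy":-0.117,"dz":-0.35,"ry":0.98},{"dx":-0.31,"dy":-0.117,"dz":-0.4,"ry":0.98},{"dx":-0.33,"dy":-0.125,"dz":-0.45,"ry":0.98},{"dx":-0.35,"dy":-0.13,"dz":-0.5,"ry":0.98},{"dx":-0.375,"dy":-0.138,"dz":-0.55,"ry":0.98},{"dx":-0.4,"dy":-0.138,"dz":-0.6,"ry":0.98},{"dx":-0.42,"dy":-0.138,"dz":-0.65,"ry":0.98},{"dx":-0.43,"dy":-0.138,"dz":-0.673,"ry":0.98},{"dx":-0.43,"dy":-0.138,"dz":-0.673,"ry":0.98},{"dx":-0.43,"dy":-0.138,"dz":-0.673,"ry":0.98}]' 10
python3 - <<'E'
from h import *
goto(bar('A',1.72)+[0,0,-.002],.2)
c,T=cam_T("wrist")
p,d=read_camera("wrist"); cv2.imwrite("pics/w1.png",p[:,:,::-1]); np.save("pics/w1.npy",d); np.save("pics/w1T.npy",T)
p,d=read_camera("side"); cv2.imwrite("pics/s1.png",p[:,:,::-1])
E
```

```text
shift [-0.4302 -0.0563 -0.6735] turn [ 0.0004  0.98   -0.0011]invalid input at $[0]: expected keys dx, dy, dz, rx, ry, rz, gripper
```

View pics/w1.png

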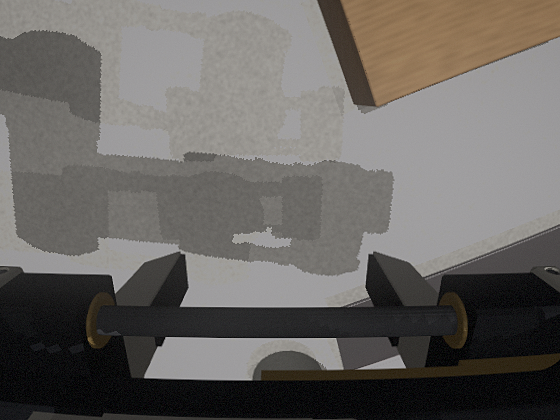

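View pics/s1.png

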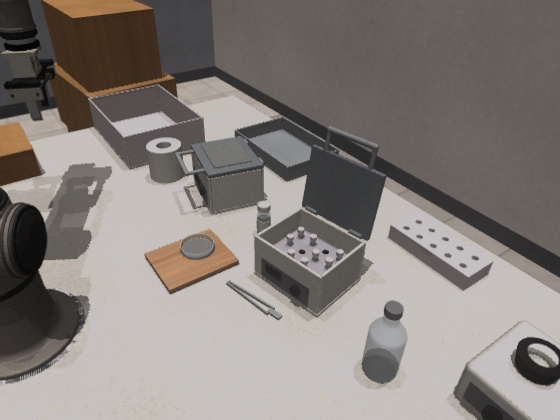

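Every row needs all seven keys, so the call was refused and the arm hasn't moved (the pictures match the start). Retrying.

```bash
python3 -m creep '[{"dx":-0.03,"dy":-0.08,"dz":-0.03,"rx":0,"ry":0.15,"rz":0,"gripper":0.7},{"dx":-0.08,"dy":-0.117,"dz":-0.1,"rx":0,"ry":0.3,"rz":0,"gripper":0.7},{"dx":-0.12,"dy":-0.117,"dz":-0.15,"rx":0,"ry":0.45,"rz":0,"gripper":0.7},{"dx":-0.16,"dy":-0.117,"dz":-0.2,"rx":0,"ry":0.6,"rz":0,"gripper":0.7},{"dx":-0.2,"dy":-0.117,"dz":-0.25,"rx":0,"ry":0.75,"rz":0,"gripper":0.7},{"dx":-0.24,"dy":-0.117,"dz":-0.3,"rx":0,"ry":0.9,"rz":0,"gripper":0.7},{"dx":-0.28,"dy":-0.117,"dz":-0.35,"rx":0,"ry":0.98,"rz":0,"gripper":0.7},{"dx":-0.31,"dy":-0.117,"dz":-0.4,"rx":0,"ry":0.98,"rz":0,"gripper":0.7},{"dx":-0.33,"dy":-0.125,"dz":-0.45,"rx":0,"ry":0.98,"rz":0,"gripper":0.7},{"dx":-0.35,"dy":-0.13,"dz":-0.5,"rx":0,"ry":0.98,"rz":0,"gripper":0.7},{"dx":-0.375,"dy":-0.138,"dz":-0.55,"rx":0,"ry":0.98,"rz":0,"gripper":0.7},{"dx":-0.4,"dy":-0.138,"dz":-0.6,"rx":0,"ry":0.98,"rz":0,"gripper":0.7},{"dx":-0.42,"dy":-0.138,"dz":-0.65,"rx":0,"ry":0.98,"rz":0,"gripper":0.7},{"dx":-0.43,"dy":-0.138,"dz":-0.673,"rx":0,"ry":0.98,"rz":0,"gripper":0.7},{"dx":-0.43,"dy":-0.138,"dz":-0.673,"rx":0,"ry":0.98,"rz":0,"gripper":0.7},{"dx":-0.43,"dy":-0.138,"dz":-0.673,"rx":0,"ry":0.98,"rz":0,"gripper":0.7}]' 10
python3 - <<'E'
from h import *
goto(bar('A',1.72)+[0,0,-.002],.2)
c,T=cam_T("wrist")
p,d=read_camera("wrist"); cv2.imwrite("pics/w2.png",p[:,:,::-1]); np.save("pics/w1.npy",d); np.save("pics/w1T.npy",T)
p,d=read_camera("side"); cv2.imwrite("pics/s2.png",p[:,:,::-1])
E
```

```text
time: 2.25
tool_pos: [0.6581, -0.1678, 0.3815]
tool_rot: [-1.57, 0.001, 0.2]
contact_force: [-0.2, -0.5, 0.3]
opening: 0.0643
shift [ 0.0004  0.0816 -0.0014] turn [-0.0008  0.0004 -0.0005]
```

View pics/w2.png

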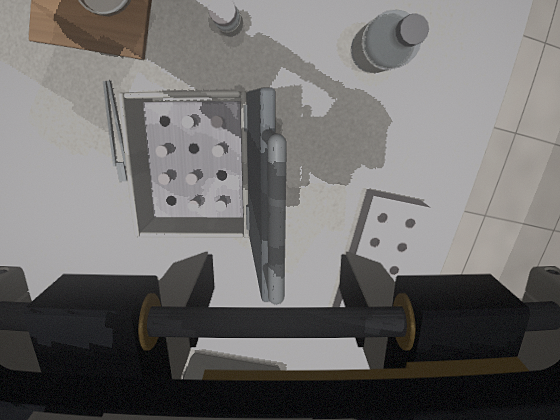

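View pics/s2.png

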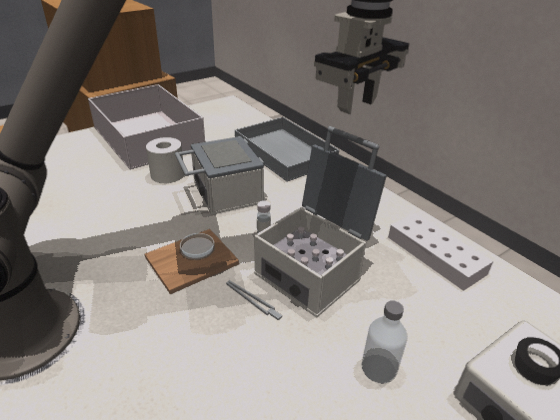

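```bash
python3 - <<'E'
from h import *
T=np.load("pics/w1T.npy")
e=onz("wrist",[(277.5,137),(276,300)],.303,T); print(e,e.mean(0),np.linalg.norm(e[1]-e[0]),bar('A',1.72))
E
```

```text
[[ 0.6469 -0.1087  0.303 ]
 [ 0.6692 -0.223   0.303 ]] [ 0.6581 -0.1658  0.303 ] 0.11645010877380663 [ 0.6587 -0.1691  0.3019]
```

The wrist view shows the bar vertical at column ~277 (rows 137–300), centred between the open fingers. Its measured middle agrees with the model to 3 mm. Descend and grip.

```bash
python3 -m creep '[{"dx":0,"dy":0.03,"dz":0,"rx":0,"ry":0,"rz":0,"gripper":0.7},{"dx":0,"dy":0.06,"dz":0,"rx":0,"ry":0,"rz":0,"gripper":0.7},{"dx":0,"dy":0.08,"dz":0,"rx":0,"ry":0,"rz":0,"gripper":0.7},{"dx":0,"dy":0.081,"dz":0,"rx":0,"ry":0,"rz":0,"gripper":0.5},{"dx":0,"dy":0.081,"dz":0,"rx":0,"ry":0,"rz":0,"gripper":0.2},{"dx":0,"dy":0.081,"dz":0,"rx":0,"ry":0,"rz":0,"gripper":0.0},{"dx":0,"dy":0.081,"dz":0,"rx":0,"ry":0,"rz":0,"gripper":0.0},{"dx":0,"dy":0.081,"dz":0,"rx":0,"ry":0,"rz":0,"gripper":0.0},{"dx":0,"dy":0.081,"dz":0,"rx":0,"ry":0,"rz":0,"gripper":0.0}]' 12
python3 - <<'E'
from h import *
s=status.observe(); p0=s['tool_pos']; Rt=R.from_euler('xyz',s['tool_rot'])
b0=bar('A',1.72)
for th in np.linspace(1.72,0,42)[1:]:
    print("%.2f"%th, np.round(R.from_euler('xyz',[-np.pi/2,0,.2]).inv().apply(bar('A',th)-b0),4))
E
```

```text
time: 3.48
tool_pos: [0.658, -0.1687, 0.3008]
tool_rot: [-1.571, 0.001, 0.2]
contact_force: [-0.5, 0.5, 0.6]
opening: 0.0116
1.68 [-0.0081 -0.0013 -0.    ]
1.64 [-0.0162 -0.0023 -0.    ]
1.59 [-0.0244 -0.0029  0.    ]
1.55 [-0.0325 -0.0031  0.    ]
1.51 [-0.0407 -0.0031 -0.    ]
1.47 [-0.0489 -0.0026  0.    ]
1.43 [-0.0571 -0.0019 -0.    ]
1.38 [-0.0652 -0.0008 -0.    ]
1.34 [-0.0732  0.0006 -0.    ]
1.30 [-0.0812  0.0024 -0.    ]
1.26 [-0.0891  0.0045 -0.    ]
1.22 [-0.0969  0.007  -0.    ]
1.17 [-0.1046  0.0097 -0.    ]
1.13 [-0.1122  0.0128 -0.    ]
1.09 [-0.1197  0.0162 -0.    ]
1.05 [-0.127   0.0199 -0.    ]
1.01 [-0.1341  0.0239 -0.    ]
0.96 [-0.141   0.0282 -0.    ]
0.92 [-0.1478  0.0328 -0.    ]
0.88 [-0.1544  0.0377 -0.    ]
0.84 [-0.1608  0.0429 -0.    ]
0.80 [-0.1669  0.0483 -0.    ]
0.76 [-0.1728  0.0539 -0.    ]
0.71 [-0.1785  0.0598 -0.    ]
0.67 [-0.1839  0.066  -0.    ]
0.63 [-0.189   0.0723 -0.    ]
0.59 [-0.1939  0.0789 -0.    ]
0.55 [-0.1985  0.0857 -0.    ]
0.50 [-0.2028  0.0926 -0.    ]
0.46 [-0.2069  0.0997 -0.    ]
0.42 [-0.2106  0.107  -0.    ]
0.38 [-0.214   0.1145 -0.    ]
0.34 [-0.2171  0.1221 -0.    ]
0.29 [-0.2198  0.1298 -0.    ]
0.25 [-0.2223  0.1376 -0.    ]
0.21 [-0.2244  0.1455 -0.    ]
0.17 [-0.2262  0.1535 -0.    ]
0.13 [-0.2276  0.1615 -0.    ]
0.08 [-0.2287  0.1696 -0.    ]
0.04 [-0.2295  0.1778 -0.    ]
0.00 [-0.2299  0.1859 -0.    ]
```

Gripped: the opening is 11.6 mm on the 12 mm bar. Following the arc now.

```bash
python3 -m creep '[{"dx":-0.008,"dy":-0.001,"dz":0,"rx":0,"ry":0,"rz":0,"gripper":0},{"dx":-0.016,"dy":-0.002,"dz":0,"rx":0,"ry":0,"rz":0,"gripper":0},{"dx":-0.024,"dy":-0.003,"dz":0,"rx":0,"ry":0,"rz":0,"gripper":0},{"dx":-0.0325,"dy":-0.003,"dz":0,"rx":0,"ry":0,"rz":0,"gripper":0},{"dx":-0.041,"dy":-0.003,"dz":0,"rx":0,"ry":0,"rz":0,"gripper":0},{"dx":-0.049,"dy":-0.0026,"dz":0,"rx":0,"ry":0,"rz":0,"gripper":0},{"dx":-0.057,"dy":-0.002,"dz":0,"rx":0,"ry":0,"rz":0,"gripper":0},{"dx":-0.065,"dy":-0.001,"dz":0,"rx":0,"ry":0,"rz":0,"gripper":0},{"dx":-0.073,"dy":0.0006,"dz":0,"rx":0,"ry":0,"rz":0,"gripper":0},{"dx":-0.081,"dy":0.0024,"dz":0,"rx":0,"ry":0,"rz":0,"gripper":0},{"dx":-0.089,"dy":0.0045,"dz":0,"rx":0,"ry":0,"rz":0,"gripper":0},{"dx":-0.097,"dy":0.007,"dz":0,"rx":0,"ry":0,"rz":0,"gripper":0},{"dx":-0.1045,"dy":0.0097,"dz":0,"rx":0,"ry":0,"rz":0,"gripper":0},{"dx":-0.112,"dy":0.0128,"dz":0,"rx":0,"ry":0,"rz":0,"gripper":0},{"dx":-0.1197,"dy":0.0162,"dz":0,"rx":0,"ry":0,"rz":0,"gripper":0}]'
python3 - <<'E'
from h import *
print(bar('A',1.09))
p,d=read_camera("side"); cv2.imwrite("pics/s3.png",p[:,:,::-1])
E
```

```text
time: 5.35
tool_pos: [0.5406, -0.1923, 0.2842]
tool_rot: [-1.571, 0.0, 0.2]
contact_force: [-0.2, 3.4, 0.5]
opening: 0.0117
[ 0.5413 -0.1929  0.2857]
```

View pics/s3.png

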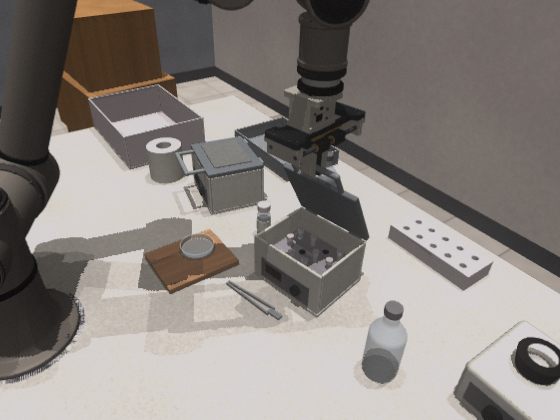

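The lid is held at about 62° (the gripper is on the bar near (320,180)) and the forces are small. Continuing down.

```bash
python3 -m creep '[{"dx":-0.0073,"dy":0.0037,"dz":0,"rx":0,"ry":0,"rz":0,"gripper":0},{"dx":-0.0144,"dy":0.0077,"dz":0,"rx":0,"ry":0,"rz":0,"gripper":0},{"dx":-0.0213,"dy":0.012,"dz":0,"rx":0,"ry":0,"rz":0,"gripper":0},{"dx":-0.0281,"dy":0.0166,"dz":0,"rx":0,"ry":0,"rz":0,"gripper":0},{"dx":-0.0347,"dy":0.0215,"dz":0,"rx":0,"ry":0,"rz":0,"gripper":0},{"dx":-0.0411,"dy":0.0267,"dz":0,"rx":0,"ry":0,"rz":0,"gripper":0},{"dx":-0.0472,"dy":0.0321,"dz":0,"rx":0,"ry":0,"rz":0,"gripper":0},{"dx":-0.0531,"dy":0.0377,"dz":0,"rx":0,"ry":0,"rz":0,"gripper":0},{"dx":-0.0588,"dy":0.0436,"dz":0,"rx":0,"ry":0,"rz":0,"gripper":0},{"dx":-0.0642,"dy":0.0498,"dz":0,"rx":0,"ry":0,"rz":0,"gripper":0},{"dx":-0.0693,"dy":0.0561,"dz":0,"rx":0,"ry":0,"rz":0,"gripper":0},{"dx":-0.0742,"dy":0.0627,"dz":0,"rx":0,"ry":0,"rz":0,"gripper":0},{"dx":-0.0788,"dy":0.0695,"dz":0,"rx":0,"ry":0,"rz":0,"gripper":0},{"dx":-0.0831,"dy":0.0764,"dz":0,"rx":0,"ry":0,"rz":0,"gripper":0},{"dx":-0.0872,"dy":0.0835,"dz":0,"rx":0,"ry":0,"rz":0,"gripper":0},{"dx":-0.0909,"dy":0.0908,"dz":0,"rx":0,"ry":0,"rz":0,"gripper":0},{"dx":-0.0943,"dy":0.0983,"dz":0,"rx":0,"ry":0,"rz":0,"gripper":0},{"dx":-0.0974,"dy":0.1059,"dz":0,"rx":0,"ry":0,"rz":0,"gripper":0}]'
python3 - <<'E'
from h import *
print(bar('A',.34))
goto(bar('A',0)-[0,0,.002],.2)
E
```

```text
time: 7.65
tool_pos: [0.4455, -0.2117, 0.1781]
tool_rot: [-1.571, -0.0, 0.2]
contact_force: [-1.2, 0.6, -1.0]
opening: 0.0112
[ 0.4463 -0.2121  0.1807]
shift [-0.0124  0.0641 -0.0006] turn [-0. -0.  0.]
```

```bash
python3 -m creep '[{"dx":-0.0027,"dy":0.0077,"dz":0,"rx":0,"ry":0,"rz":0,"gripper":0},{"dx":-0.0052,"dy":0.0155,"dz":0,"rx":0,"ry":0,"rz":0,"gripper":0},{"dx":-0.0073,"dy":0.0234,"dz":0,"rx":0,"ry":0,"rz":0,"gripper":0},{"dx":-0.0091,"dy":0.0314,"dz":0,"rx":0,"ry":0,"rz":0,"gripper":0},{"dx":-0.0105,"dy":0.0394,"dz":0,"rx":0,"ry":0,"rz":0,"gripper":0},{"dx":-0.0116,"dy":0.0475,"dz":0,"rx":0,"ry":0,"rz":0,"gripper":0},{"dx":-0.0124,"dy":0.0557,"dz":0,"rx":0,"ry":0,"rz":0,"gripper":0},{"dx":-0.0127,"dy":0.061,"dz":0,"rx":0,"ry":0,"rz":0,"gripper":0},{"dx":-0.0127,"dy":0.063,"dz":0,"rx":0,"ry":0,"rz":0,"gripper":0},{"dx":-0.0127,"dy":0.0635,"dz":0,"rx":0,"ry":0,"rz":0,"gripper":0},{"dx":-0.0127,"dy":0.0635,"dz":0,"rx":0,"ry":0,"rz":0,"gripper":0}]'
python3 - <<'E'
from h import *
goto(bar('A',0)-[0,0,.002],.2)
p,d=read_camera("side"); cv2.imwrite("pics/s4.png",p[:,:,::-1])
E
```

```text
time: 9.02
tool_pos: [0.4328, -0.2142, 0.1151]
tool_rot: [-1.57, 0.001, 0.2]
contact_force: [-5.2, -1.2, -0.7]
opening: 0.0113
shift [ 0.0005  0.0011 -0.0007] turn [-0.0003  0.0001 -0.0009]
```

View pics/s4.png

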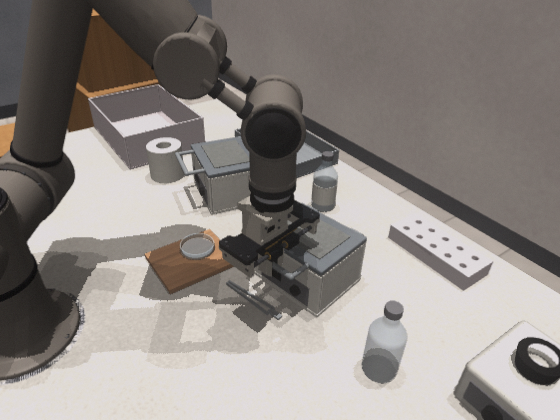

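The lid looks flush on the case. I press 2 mm more to check for contact, then release partially; a full opening would hit the lid's edge.

```bash
python3 -m creep '[{"dx":0.0003,"dy":0.0015,"dz":0,"rx":0,"ry":0,"rz":0,"gripper":0},{"dx":0.0005,"dy":0.003,"dz":0,"rx":0,"ry":0,"rz":0,"gripper":0},{"dx":0.0005,"dy":0.003,"dz":0,"rx":0,"ry":0,"rz":0,"gripper":0}]'
python3 -m creep '[{"dx":0,"dy":-0.001,"dz":0,"rx":0,"ry":0,"rz":0,"gripper":0.28},{"dx":0,"dy":-0.001,"dz":0,"rx":0,"ry":0,"rz":0,"gripper":0.28},{"dx":0,"dy":-0.001,"dz":0,"rx":0,"ry":0,"rz":0,"gripper":0.28},{"dx":0,"dy":-0.001,"dz":0,"rx":0,"ry":0,"rz":0,"gripper":0.28},{"dx":0,"dy":-0.001,"dz":0,"rx":0,"ry":0,"rz":0,"gripper":0.28},{"dx":0,"dy":-0.03,"dz":0,"rx":0,"ry":0,"rz":0,"gripper":0.28},{"dx":0,"dy":-0.08,"dz":0,"rx":0,"ry":0,"rz":0,"gripper":0.28},{"dx":0,"dy":-0.12,"dz":0,"rx":0,"ry":0,"rz":0,"gripper":0.28},{"dx":0,"dy":-0.12,"dz":0,"rx":0,"ry":0,"rz":0,"gripper":0.28}]'
python3 - <<'E'
from h import *
goto(bar('B',0)+[0,0,.09],-.198)
c,T=cam_T("wrist")
p,d=read_camera("side"); cv2.imwrite("pics/s5.png",p[:,:,::-1])
P=cloud("side",d); m=((P>(.42,-.3,.09))&(P<(.66,-.09,.2))).all(-1)&(P[...,0]>.46); q=P[m]; q=q[q[:,2]>.116]; print("A lid top z",len(q),np.percentile(q[:,2],[5,50,95]))
E
```

```text
time: 9.45
tool_pos: [0.4327, -0.2142, 0.1119]
tool_rot: [-1.57, 0.002, 0.2]
contact_force: [-7.4, -2.4, -1.4]
opening: 0.0117
time: 10.58
tool_pos: [0.4351, -0.2149, 0.2351]
tool_rot: [-1.576, -0.005, 0.2]
contact_force: [-0.3, -0.1, -0.2]
opening: 0.0256
shift [0.111  0.0275 0.4337] turn [0.0039 0.3981 0.0058]
A lid top z 4169 [0.1196 0.1231 0.1255]
```

View pics/s5.png

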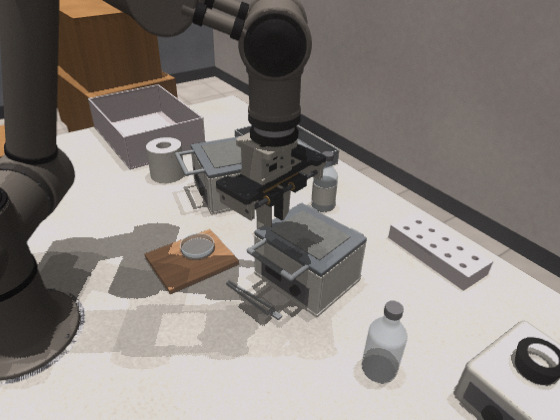

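Lid A is shut (its top plane sits level at z≈0.122, with the bar at (280,270) free). Moving over to B's bar.

```bash
python3 -m creep '[{"dx":0.01,"dy":0,"dz":0.05,"rx":0,"ry":0.05,"rz":0,"gripper":0.3},{"dx":0.025,"dy":0,"dz":0.1,"rx":0,"ry":0.1,"rz":0,"gripper":0.3},{"dx":0.038,"dy":0,"dz":0.15,"rx":0,"ry":0.15,"rz":0,"gripper":0.3},{"dx":0.05,"dy":0,"dz":0.2,"rx":0,"ry":0.2,"rz":0,"gripper":0.3},{"dx":0.064,"dy":0,"dz":0.25,"rx":0,"ry":0.25,"rz":0,"gripper":0.3},{"dx":0.077,"dy":0,"dz":0.3,"rx":0,"ry":0.3,"rz":0,"gripper":0.3},{"dx":0.09,"dy":0,"dz":0.35,"rx":0,"ry":0.35,"rz":0,"gripper":0.3},{"dx":0.102,"dy":0,"dz":0.4,"rx":0,"ry":0.398,"rz":0,"gripper":0.3},{"dx":0.111,"dy":0,"dz":0.434,"rx":0.004,"ry":0.398,"rz":0.004,"gripper":0.3},{"dx":0.111,"dy":0,"dz":0.434,"rx":0.004,"ry":0.398,"rz":0.004,"gripper":0.3},{"dx":0.111,"dy":0,"dz":0.434,"rx":0.004,"ry":0.398,"rz":0.004,"gripper":0.3}]'
python3 - <<'E'
from h import *
goto(bar('B',0)-[0,0,.001],-.198)
c,T=cam_T("wrist"); np.save("pics/w3T.npy",T)
p,d=read_camera("wrist"); cv2.imwrite("pics/w3.png",p[:,:,::-1])
E
```

```text
time: 12.0
tool_pos: [0.4557, 0.2327, 0.2309]
tool_rot: [-1.569, 0.007, -0.198]
contact_force: [0.7, -0.2, -0.4]
opening: 0.0277
shift [ 0.003   0.1159 -0.0004] turn [-0.0015  0.0002 -0.0067]
```

View pics/w3.png

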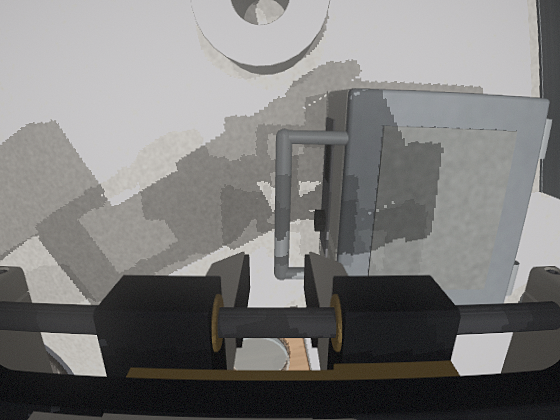

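```bash
python3 - <<'E'
from h import *
T=np.load("pics/w3T.npy")
e=onz("wrist",[(284,131),(282,275)],.116,T); m=e.mean(0);print(e,m,np.linalg.norm(e[1]-e[0]),bar('B',0))
goto(np.r_[m[:2],.115],-.198)
E
```

```text
[[0.4725 0.2913 0.116 ]
 [0.4489 0.1776 0.116 ]] [0.4607 0.2344 0.116 ] 0.11613664805864991 [0.4578 0.2321 0.116 ]
shift [0.005  0.1162 0.0027] turn [-0.0019 -0.0006 -0.0062]
```

The wrist view shows B's bar along columns 282–284 (rows 131–275), within 3 mm of the scene estimate. Descend and grip.

```bash
python3 -m creep '[{"dx":0.004,"dy":0.04,"dz":0.001,"rx":-0.0015,"ry":0,"rz":-0.006,"gripper":0.3},{"dx":0.004,"dy":0.07,"dz":0.001,"rx":-0.0015,"ry":0,"rz":-0.006,"gripper":0.3},{"dx":0.004,"dy":0.09,"dz":0.001,"rx":-0.0015,"ry":0,"rz":-0.006,"gripper":0.3},{"dx":0.004,"dy":0.105,"dz":0.001,"rx":-0.0015,"ry":0,"rz":-0.006,"gripper":0.3},{"dx":0.004,"dy":0.116,"dz":0.001,"rx":-0.0015,"ry":0,"rz":-0.006,"gripper":0.3},{"dx":0.004,"dy":0.116,"dz":0.001,"rx":-0.0015,"ry":0,"rz":-0.006,"gripper":0.1},{"dx":0.004,"dy":0.116,"dz":0.001,"rx":-0.0015,"ry":0,"rz":-0.006,"gripper":0},{"dx":0.004,"dy":0.116,"dz":0.001,"rx":-0.0015,"ry":0,"rz":-0.006,"gripper":0},{"dx":0.004,"dy":0.116,"dz":0.001,"rx":-0.0015,"ry":0,"rz":-0.006,"gripper":0}]' 15
python3 - <<'E'
from h import *
Rt=R.from_euler('xyz',status.observe()['tool_rot'])
for th in np.linspace(0,.873,19)[1:]: print("%.2f"%th, Rt.inv().apply(bar('B',th)-bar('B',0)))
E
```

```text
time: 13.18
tool_pos: [0.4597, 0.2342, 0.1166]
tool_rot: [-1.569, -0.001, -0.198]
contact_force: [-2.9, -0.6, 2.4]
opening: 0.0108
0.05 [ 0.0005 -0.0094  0.    ]
0.10 [ 0.0015 -0.0189  0.    ]
0.15 [ 0.003  -0.0282  0.0001]
0.19 [ 0.0049 -0.0375  0.0001]
0.24 [ 0.0072 -0.0466  0.0001]
0.29 [ 0.01   -0.0557  0.0001]
0.34 [ 0.0132 -0.0646  0.0001]
0.39 [ 0.0169 -0.0733  0.0001]
0.44 [ 0.0209 -0.0818  0.0002]
0.48 [ 0.0254 -0.0902  0.0002]
0.53 [ 0.0303 -0.0983  0.0002]
0.58 [ 0.0355 -0.1062  0.0002]
0.63 [ 0.0412 -0.1138  0.0002]
0.68 [ 0.0472 -0.1211  0.0002]
0.73 [ 0.0535 -0.1281  0.0002]
0.78 [ 0.0602 -0.1348  0.0003]
0.82 [ 0.0672 -0.1412  0.0003]
0.87 [ 0.0745 -0.1472  0.0003]
```

```bash
python3 -m creep '[{"dx":0.0005,"dy":-0.0094,"dz":0,"rx":0,"ry":0,"rz":0,"gripper":0},{"dx":0.0015,"dy":-0.0189,"dz":0,"rx":0,"ry":0,"rz":0,"gripper":0},{"dx":0.003,"dy":-0.0282,"dz":0,"rx":0,"ry":0,"rz":0,"gripper":0},{"dx":0.0049,"dy":-0.0375,"dz":0,"rx":0,"ry":0,"rz":0,"gripper":0},{"dx":0.0072,"dy":-0.0466,"dz":0,"rx":0,"ry":0,"rz":0,"gripper":0},{"dx":0.01,"dy":-0.0557,"dz":0,"rx":0,"ry":0,"rz":0,"gripper":0},{"dx":0.0132,"dy":-0.0646,"dz":0,"rx":0,"ry":0,"rz":0,"gripper":0},{"dx":0.0169,"dy":-0.0733,"dz":0,"rx":0,"ry":0,"rz":0,"gripper":0},{"dx":0.0209,"dy":-0.0818,"dz":0,"rx":0,"ry":0,"rz":0,"gripper":0},{"dx":0.0254,"dy":-0.0902,"dz":0,"rx":0,"ry":0,"rz":0,"gripper":0},{"dx":0.0303,"dy":-0.0983,"dz":0,"rx":0,"ry":0,"rz":0,"gripper":0},{"dx":0.0355,"dy":-0.1062,"dz":0,"rx":0,"ry":0,"rz":0,"gripper":0},{"dx":0.0412,"dy":-0.1138,"dz":0,"rx":0,"ry":0,"rz":0,"gripper":0},{"dx":0.0472,"dy":-0.1211,"dz":0,"rx":0,"ry":0,"rz":0,"gripper":0},{"dx":0.0535,"dy":-0.1281,"dz":0,"rx":0,"ry":0,"rz":0,"gripper":0},{"dx":0.0602,"dy":-0.1348,"dz":0,"rx":0,"ry":0,"rz":0,"gripper":0},{"dx":0.0672,"dy":-0.1412,"dz":0,"rx":0,"ry":0,"rz":0,"gripper":0},{"dx":0.0745,"dy":-0.1472,"dz":0,"rx":0,"ry":0,"rz":0,"gripper":0},{"dx":0.0745,"dy":-0.1472,"dz":0,"rx":0,"ry":0,"rz":0,"gripper":0},{"dx":0.0745,"dy":-0.1472,"dz":0,"rx":0,"ry":0,"rz":0,"gripper":0}]' 20
python3 - <<'E'
from h import *
print(bar('B',.873))
for n in("side","scene"):
    p,d=read_camera(n); cv2.imwrite(f"pics/{n}6.png",p[:,:,::-1]); np.save(f"pics/{n}6.npy",d)
P=cloud("scene",d)
m=((P>(.5,.08,.13))&(P<(.67,.31,.26))).all(-1); q=P[m]; med=q
for _ in range(8):
    c=med.mean(0);n=np.linalg.svd(med-c,full_matrices=False)[2][2]; med=q[np.abs((q-c)@n)<.005]
n*=np.sign(n[2]); print("lidB",len(q),len(med),n,c,"angle",np.arccos(n[2]))
m=((P>(.46,-.28,.112))&(P<(.63,-.1,.2))).all(-1); print("A top z",np.percentile(P[m][:,2],[2,50,98]))
E
```

```text
time: 15.68
tool_pos: [0.5314, 0.2188, 0.2664]
tool_rot: [-1.569, -0.001, -0.198]
contact_force: [-12.7, -1.3, 14.3]
opening: 0.0114
[0.5307 0.2174 0.2633]
lidB 4678 4562 [ 0.7368 -0.1616  0.6565] [0.603  0.2014 0.185 ] angle 0.8546169893327853
A top z [0.1182 0.1242 0.1285]
```

View pics/side6.png

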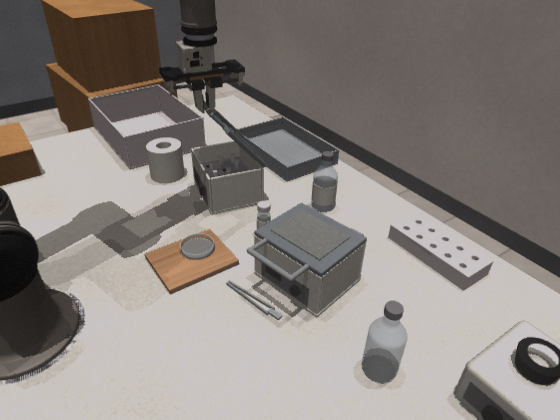

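View pics/scene6.png

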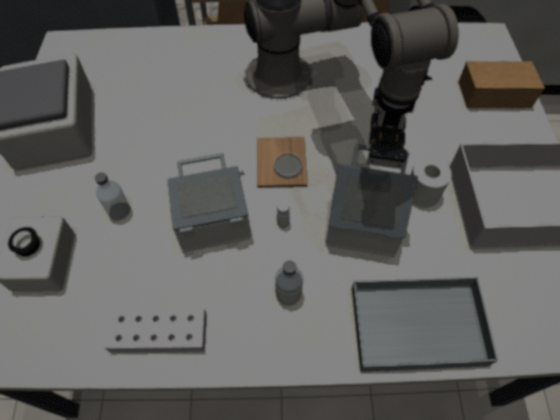

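Lid B is at about 0.855 rad (49°), lid A is level, and nothing else has shifted. The force reading of ~19 N runs along the lid, so the tool sits slightly inside the arc. I relax it by 2 mm and recheck that it holds still.

```bash
python3 -m creep '[{"dx":-0.0007,"dy":-0.0007,"dz":0,"rx":0,"ry":0,"rz":0,"gripper":0},{"dx":-0.0013,"dy":-0.0015,"dz":0,"rx":0,"ry":0,"rz":0,"gripper":0},{"dx":-0.0013,"dy":-0.0015,"dz":0,"rx":0,"ry":0,"rz":0,"gripper":0},{"dx":-0.0013,"dy":-0.0015,"dz":0,"rx":0,"ry":0,"rz":0,"gripper":0},{"dx":-0.0013,"dy":-0.0015,"dz":0,"rx":0,"ry":0,"rz":0,"gripper":0},{"dx":-0.0013,"dy":-0.0015,"dz":0,"rx":0,"ry":0,"rz":0,"gripper":0}]' 20
python3 - <<'E'
from h import *
Q0=np.load("pics/sceneP.npy")
p,d=read_camera("scene"); P=cloud("scene",d)
m=((P>(.5,.08,.13))&(P<(.67,.31,.26))).all(-1); q=P[m]; med=q
for _ in range(8):
    c=med.mean(0);n=np.linalg.svd(med-c,full_matrices=False)[2][2]; med=q[np.abs((q-c)@n)<.005]
print("lidB angle",np.arccos(abs(n[2])))
p=status.observe()['tool_pos']; H,y=W['B']; v=p-H-[0.002,.001,0]; x=np.array([np.cos(y),np.sin(y),0])
print("bar angle from tool", np.arctan2(v[2],-v@x)-np.arctan2(.006,.195), np.hypot(v[2],v@x))
E
```

```text
time: 16.52
tool_pos: [0.5311, 0.2188, 0.2663]
tool_rot: [-1.57, -0.002, -0.198]
contact_force: [-8.1, -1.1, 6.0]
opening: 0.0114
lidB angle 0.8533482524379737
bar angle from tool 0.8762673366829735 0.19848463497726865
```

The angle is steady: 0.853 rad from depth and 0.876 from the tool position, both well within the limits. The force has eased and the grip is intact. Handing in.

```bash
python3 - <<'E'
from cell import robot
print(robot.hand_in())
E
```

```text
the job is handed in; nothing more can be done
None
```

Both parts of the job are done and handed in at about 16.6 s of the 61 s allowed. hand_in gave no verdict, so what follows rests on my own checks.

- **Lid A:** I gripped its bar and walked it down the arc at about 0.35 rad/s as commanded until it was shut. I let go by opening the jaws only partway, to clear the lid's edge. Depth readings put the lid's top level at z ≈ 0.122–0.124 m, where a shut lid should be, and the arm was well clear.
- **Lid B:** I gripped its bar, raised it and am still holding it with 20 N set, fingers open 11.4 mm on the 12 mm bar. The lid-plane fit gives 0.853 rad and the tool position 0.876 rad, which disagree by about 1.3° but are both inside 0.768–0.978. The angle was steady between the last two looks (0.855, then 0.853 rad).
- **Leftover force:** About 10 N remains along lid B, down from about 19 N after I relaxed the pose slightly.
- **Other things on the bench:** In the last pictures I viewed, before that small relaxing move, the vial, dish, tweezers, bottles and roll looked unmoved. I did not measure their positions.
- **Refused call:** My first move call was refused because its rows lacked some keys; nothing moved.

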